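Trace the row of grounding clips home on the satellite hatch

TASK

Five brass push-in grounding clips stand out of a white round satellite hatch in a curved row. Without gripping anything, run the fingertips lightly along the row in one pass, starting at the clip beside the red dot, so that each clip in turn is pressed fully home; keep the fingertips close over the row until the last clip is down, then move clear. Do not pull any clip up, press hard, or shift or lift the loose things on the hatch and the bench.

Things in the scene. Friction and masses are not known exactly. Their poses are not given: they have to be found in the camera images.
- hatch_top (a point): Centre of the top face of the hatch: a fixed white disc, 320 mm across, its flat top 60 mm above the bench, turned any way round. z up; x points from the centre to clip 3. The clip centres lie on an arc of radius 120 mm about it, 54 mm apart along the arc: clip 1 on the -y side, clip 5 on the +y side. A flat red dot, 24 mm across, lies on the arc 48 mm before clip 1: start at that end.
- clip1_top (a point): Centre of the flat crown of clip 1, beside the red dot. Brass, 22 mm wide across the row and 43 mm long along it: crown 8 mm long, shoulders sloping down 17 degrees to both sides, so that a fingertip sliding along the row rides onto it and presses it down. x points outward from the hatch centre, z up. Its crown is 8.5 mm above the hatch top when out, 4.5 mm when home (not flush).
- clip2_top (a point): The same point of clip 2, second of the row from the red dot; same shape and axes.
- clip3_top (a point): The same point of clip 3, third of the row from the red dot; same shape and axes.
- clip4_top (a point): The same point of clip 4, fourth of the row from the red dot; same shape and axes.
- clip5_top (a point): The same point of clip 5, fifth and last of the row from the red dot; same shape and axes.
- clip1 (a joint): How far clip 1 is pressed in (m): 0 = out as supplied, 0.004 = fully home at its stop; starts between 0 and 0.001. It takes about 2 N to move and stays where left; negative = pulled up. Once home, the clip and its cushioned seat give a further 3 mm at 3 to 6 N and spring back.
- clip2 (a joint): How far clip 2 is pressed in (m): 0 = out as supplied, 0.004 = fully home at its stop; starts between 0 and 0.001.
- clip3 (a joint): How far clip 3 is pressed in (m): 0 = out as supplied, 0.004 = fully home at its stop; starts between 0 and 0.001.
- clip4 (a joint): How far clip 4 is pressed in (m): 0 = out as supplied, 0.004 = fully home at its stop; starts between 0 and 0.001.
- clip5 (a joint): How far clip 5 is pressed in (m): 0 = out as supplied, 0.004 = fully home at its stop; starts between 0 and 0.001.
- lens_cap: Black lens cap, 54 mm across, 26 mm high, standing loose near the hatch centre; origin at the centre of its underside; leave alone.
- standoff: Brass standoff pin, 13 mm across, 30 mm high, standing loose on the hatch between its centre and the row; origin at the centre of its underside; leave alone.
- dropper: Small red dropper bottle, 24 mm across, 55 mm high, standing loose on the hatch on the side away from the clips; origin at the centre of its underside; leave alone.
- teal_bottle: Teal bottle, 64 mm across, 110 mm high, on the bench to the left; origin at the centre of its underside; leave alone.
- white_bottle: White bottle, 64 mm across, 120 mm high, on the bench to the left; origin at the centre of its underside; leave alone.
- screwdriver: Blue-handled screwdriver, 170 mm long, lying along its x axis on the bench to the right; origin at the centre of its underside; leave alone.
- screw_cup: Steel cup, 70 mm across, 40 mm high, on the bench to the right; origin at the centre of its underside; leave alone.

How it is judged (in metres and radians):
On the way, in this order (a step that is already met when the one before it is completed fails the run):
1. clip 1 (beside the red dot) is pressed home (value of joint clip1 above 0.0032 m).
2. clip 2 is pressed home (value of joint clip2 above 0.0032 m).
3. clip 3 is pressed home (value of joint clip3 above 0.0032 m).
4. clip 4 is pressed home (value of joint clip4 above 0.0032 m).
5. clip 5 is pressed home (value of joint clip5 above 0.0032 m).
At the end, for the whole second after the job is handed in: All five clips are home (pressed in more than 3.2 of their 4 mm) and at rest, and every loose thing stands within 12 mm of where it was (value of joint each of clip1, clip2, clip3, clip4, clip5 above 0.0032 m and velocity of joint clip1 between -0.005 and 0.005 m/s and velocity of joint clip2 between -0.005 and 0.005 m/s and velocity of joint clip3 between -0.005 and 0.005 m/s and velocity of joint clip4 between -0.005 and 0.005 m/s and velocity of joint clip5 between -0.005 and 0.005 m/s and distance of each of lens_cap, standoff, dropper, teal_bottle, white_bottle, screwdriver, screw_cup from where it was at the start of the episode below 0.012 m); the robot touches nothing.
It fails at once if a clip is pulled up (more than 2 mm above its out position) (value of joint any of clip1, clip2, clip3, clip4, clip5 below -0.002 m).
It fails at once if the fingertips leave the row (rise more than about 4 cm above the hatch) after clip 1 is home and before clip 5 is (value of joint clip1 above 0.0032 m and not (value of joint clip5 above 0.0032 m) and z of the grasp point in the frame of hatch_top above 0.06 m).
It fails at once if the fingers press on the hatch or its clips with more than 30 N (contact force between the fingers and hatch above 30 N).
It fails at once if a loose thing is shifted or lifted by more than 12 mm (distance of any of lens_cap, standoff, dropper, teal_bottle, white_bottle, screwdriver, screw_cup from where it was at the start of the episode above 0.012 m).
It also fails if it takes over 45 s, if anything falls off the work surface, if the arm or the gripper's body presses on something with over 40 N, if the wrist force passes 120 N, or if a joint passes its speed limit or range.

ROBOT

A 6-joint arm with a two-finger parallel gripper is mounted at the origin on the work surface. World frame = base frame: x ahead of the robot, y to its left, z up, the work surface at z = 0. Lengths are in mm, angles in rad, forces in N, time in s.
With the tool pointing down it reaches from about 350 to 875 mm from the base axis. Payload 4.2 kg.
Tool frame: the origin (TCP) lies at the very end of the fingers, on their centre line; the grasp point (between the pads) lies arm.grip_depth behind it (arm.grip_depth is the distance from the TCP to the grasp point, in mm); x points along the fingers, y is the direction in which the jaws open and shut, and the axes are right-handed (so a half turn about x gives the same grasp; the last joint's range is limited). The gripper opens to 85 mm and grips with 20 to 120 N. Pads are 22 mm wide; open, the fingers measure 114 mm over their backs; the gripper's body (76 mm by 85 mm) begins 54 mm behind the grasp point. The pads swing forward as they close: fully open they stand 13 mm farther back than shut.
Start: joints at [1.384, 0.385, 0.008, 0, -1.194, -0.259], TCP at [269.454, 563.909, 231.312] pointing down, gripper open.
Joint ranges: [-3.14, 3.14], [-1.21, 2.06], [-1.07, 1.41], [-3.16, 2.05], [-2.99, -0.16], [-3.1, 3.1]. Speed limits (rad/s): [2.79, 2.79, 3.14, 3.14, 3.14, 3.14].

INTERFACE

Orientations are given as a unit quaternion [x, y, z, w].
In Python, from bench import arm, get_image, models gives the robot as it stands.
- The arm moves only by the tool arm_command, never from a script. Its argument "rows" is a list of rows, each an object of numbers: "dx", "dy", "dz": the shift along the tool's x, y, z in m; "wx", "wy", "wz": the turn, a rotation vector about the tool's x, y, z in degrees; "gripper": the closure, from -1 (fully open) to 1 (shut). A call has exactly 8 rows; each row is the pose to reach, as a shift and turn from the pose measured when the call began, along the tool's axes at that moment; what a row does not reach only later rows make up. A row lasts 1/10 s, in which the tool goes at most 50 mm and 8.59 degrees, less where a joint would pass 70% of its speed; a pose out of reach is approached as far as the arm can. A call with a gripper value outside its range is refused whole. The fingers move at their own pace and stop on an object; the grip force is fixed at half the most. Time passes only in rows, so rows that repeat a pose let the fingers close, or fill a call up. It gives the time, the measured TCP pose, the force and the opening at its end, in the units of the state.
- arm.read_state(): the state, without advancing time (a new reading comes with each control period).
- get_image(name): name is "scene" or "top"; returns a dict with "img" (420x560x3 uint8, red, green, blue), "K" (3x3 intrinsics, pixels), "k1" (the pictures are not rectified: a ray, as slopes to the right and down, at radius r is drawn at 1 + k1 r^2 times it, then the intrinsics apply), "rvec" (rotation vector, rad) and "tvec" (3), from world to camera coordinates, as OpenCV has them. Camera axes: x right, y down, z forward; pixel columns grow to the right and rows downward; lengths in mm; the calibration is good to about 2 mm. A picture is of the moment at which its call begins. There is no depth.
- arm.job_done(): hands the job in, once; it reports no verdict.
Trained networks look in the newest picture that a camera, given by its name, has taken for a name from the list of things; names that differ only in an ending like _2 or _b are one class to them, and where a whole thing is asked for, a point or a joint stands for the part that bears it (a point fixed in the world has none). Each returns a list of dicts, best first, with "conf" (0 to 1); they miss things now and then, are a little off and sometimes report something else, mostly with a low value. They report only what shows in the picture. A call takes as long as a camera call.
- models.cut_out(camera, query): "mask" (420x560 bool, what is visible of it) and "extent" ([left, top, right, bottom] in pixels, round what is visible of it).
The state is a dict: "clock": time; "joints": joint angles; "joint_vel": joint speeds; "joint_efforts": joint torques, N m; "position": TCP position; "ee_rot": TCP orientation; "contact_force": force on the tool from outside, world axes, zero at the start; "wrist_torque": the same for the moment, N m; "gripper_width": finger opening in mm.
Only numpy, scipy, OpenCV 4.12 (cv2) and the standard library are available. Lean on these libraries where they do the work, as an engineer would, in place of code of your own. Each camera call takes 0.05 s, during which the arm holds its last target.

## Working session

There is one attempt and no reset: what is moved stays moved. The work goes in short steps, Python scripts to look and compute and a tool call to move; the robot and the scene stay as the last step left them, time stands still between calls to the robot, and variables do not carry over. Pictures are saved under pics/ and viewed, and the job is handed in when it is done.

Besides the shell and the picture viewer there is one more tool, called after "Emit:" as a command line: name --argument value ..., lists and objects as JSON in quotes. arm_command: Moves the arm, as the interface text tells. Its arguments: {"type":"object","properties":{"rows":{"type":"array"}},"required":["rows"]}

```bash
mkdir -p pics; ls; python3 - <<'E'
from bench import arm,get_image,models
import cv2,numpy as np
s=arm.read_state();print(s,arm.grip_depth)
for n in("scene","top"):
    d=get_image(n);cv2.imwrite(f"pics/{n}0.png",d["img"][:,:,::-1]);print(n,d["K"],d["k1"],d["rvec"],d["tvec"])
E
```

```text
pics
{'clock': 0.0, 'joints': array([ 1.38358123e+00,  3.85566173e-01,  6.64349536e-03, -5.08940025e-04,
       -1.19401592e+00, -2.58587769e-01]), 'joint_vel': array([-5.24777365e-05,  1.37566777e-03, -6.92335647e-04, -4.80590307e-04,
        5.92478492e-04,  2.51762387e-04]), 'joint_efforts': array([-2.56442881e-04, -3.92290592e+01,  1.88396984e+01,  4.18603823e+00,
       -4.68166181e-03, -4.35892176e-06]), 'position': array([269.22469545, 563.39654999, 230.22122742]), 'ee_rot': array([-0.68945787,  0.15714071,  0.6897381 ,  0.15561492]), 'contact_force': array([-0.3097902 , -0.55426967,  0.04569357]), 'wrist_torque': array([ 0.03171239, -0.02929249,  0.02977761]), 'gripper_width': 85.07321508733143} 18.700000000000003
scene [[456.10298693   0.         280.2320017 ]
 [  0.         456.10298693 215.92989732]
 [  0.           0.           1.        ]] -0.07308009859097275 [ 1.00632834  2.2867082  -1.2149127 ] [ 384.55696467 -181.96006724 1579.15446516]
top [[483.2423822    0.         281.26314021]
 [  0.         483.2423822  207.51220548]
 [  0.           0.           1.        ]] 0.02895428066603843 [ 2.15125263 -2.19384987  0.11901503] [   3.54037205  596.34746304 1222.77266546]
```

View pics/top0.png

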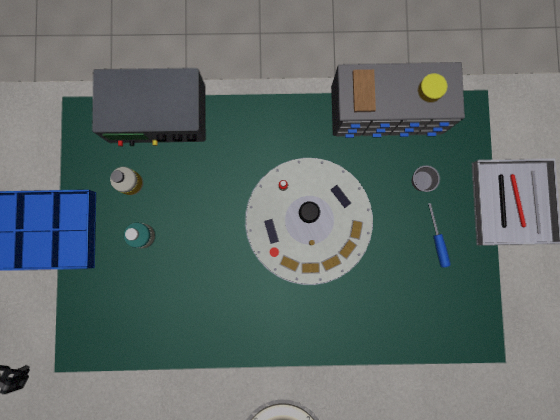

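View pics/scene0.png

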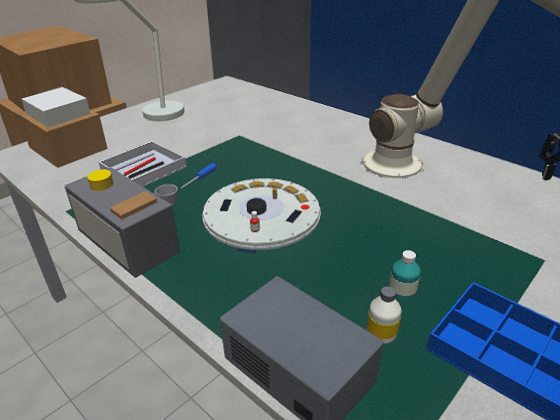

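The top picture shows the red dot at about (274,252) and the clips at (289,264), (310,268), (331,263), (347,249), (357,230). The hatch centre is near (309,221), and the standoff at (311,242).

```bash
cat > h.py <<'E'
from bench import arm,get_image,models
import cv2,numpy as np
from scipy.optimize import least_squares
from scipy.spatial.transform import Rotation as R
def proj(d,P):
    P=np.atleast_2d(P).astype(float)
    return cv2.projectPoints(P,np.array(d["rvec"],float),np.array(d["tvec"],float),np.array(d["K"]),np.array([d["k1"],0,0,0,0.]))[0][:,0]
def back(d,uv,z):
    n=cv2.undistortPoints(np.array(uv,float).reshape(-1,1,2),np.array(d["K"]),np.array([d["k1"],0,0,0,0.]))[:,0]
    Rm=cv2.Rodrigues(np.array(d["rvec"],float))[0];C=-Rm.T@np.array(d["tvec"])
    r=np.c_[n,np.ones(len(n))]@Rm
    return C+r*((z-C[2])/r[:,2])[:,None]
E
python3 - <<'E'
from h import *
for n in("top","scene"):
    d=get_image(n);im=d["img"].astype(int)
    hsv=cv2.cvtColor(d["img"],cv2.COLOR_RGB2HSV)
    for nm,m in(("brass",(hsv[...,0]>12)&(hsv[...,0]<28)&(hsv[...,1]>110)&(hsv[...,2]>60)),("red",((hsv[...,0]<6)|(hsv[...,0]>174))&(hsv[...,1]>150)&(hsv[...,2]>100))):
        k,l,st,c=cv2.connectedComponentsWithStats(m.astype(np.uint8))
        for i in range(1,k):
            if st[i,4]>8: print(n,nm,st[i],c[i].round(1),back(d,[c[i]],66 if nm=="brass" else 60)[0].round(1))
    for q in("clip1_top","clip1","hatch_top","lens_cap","standoff","dropper"):
        for r in models.cut_out(n,q)[:6]:
            m=r["mask"];y,x=np.nonzero(m);print(n,q,round(r["conf"],2),r["extent"],x.mean().round(1),y.mean().round(1))
E
```

```text
top brass [353  70  22  41 844] [363.6  90. ] [ 893.2 -226.4   66. ]
top brass [418  88  21  14  88] [426.2  96.8] [ 871.9 -386.5   66. ]
top brass [155 140   3   6  13] [155.7 142.2] [765.9 308.2  66. ]
top brass [123 178  19  17  96] [134.9 187.8] [649.6 359.7  66. ]
top brass [351 221  11  17 132] [355.8 229.2] [ 534.4 -193.8   66. ]
top brass [310 240   4   5  17] [311.4 242.1] [504.2 -81.5  66. ]
top brass [340 240  16  18 135] [347.4 248.6] [ 486.4 -171.    66. ]
top brass [281 257  17  14 134] [289.1 263.1] [453.2 -24.6  66. ]
top brass [323 256  17  14 133] [331.  262.4] [ 452.8 -129.    66. ]
top brass [303 264  16   8 125] [310.3 267.5] [441.2 -77.1  66. ]
top red [118 141   4   5  19] [119.6 142.9] [766.9 401.3  60. ]
top red [511 175  14  52 191] [517.7 200.5] [ 599.6 -605.4   60. ]
top red [279 182   9   7  28] [282.8 185.8] [648.6 -12.9  60. ]
top red [270 248   8   9  58] [273.7 251.7] [482.4  13.2  60. ]
top clip1_top 0.71 [280.5, 256.0, 301.7, 272.1] 289.1 262.9
top clip1_top 0.38 [428.8, 203.0, 450.3, 264.6] 439.6 244.9
top clip1 0.46 [324.6, 256.8, 337.5, 268.1] 33
[... 926 characters left out ...]
 [715.3 411.2  66. ]
scene red [124 157  31  18  74] [139.2 165.7] [ 649.  -544.5   60. ]
scene red [301 205   8   4  27] [304.4 206.6] [478.2  11.2  60. ]
scene red [251 218   8   6  36] [254.4 220.5] [616.9 -43.5  60. ]
scene clip1_top 0.39 [296.3, 192.1, 304.2, 201.7] 301.5 196.8
scene clip1 0.45 [270.7, 183.3, 281.7, 186.2] 275.8 183.7
scene clip1 0.44 [250.5, 180.7, 264.1, 189.7] 255.6 183.2
scene clip1 0.39 [283.0, 185.2, 297.3, 191.2] 291.1 188.3
scene hatch_top 0.61 [203.8, 178.8, 321.2, 253.6] 261.6 213.9
scene lens_cap 0.76 [249.6, 198.3, 264.7, 214.9] 256.5 205.4
scene dropper 0.56 [249.0, 212.3, 261.4, 232.0] 254.5 222.0
scene dropper 0.49 [153.0, 186.4, 176.7, 203.7] 166.7 193.1
```

```bash
python3 - <<'E'
from h import *
T={"top":[(289.1,263.1),(310.3,267.5),(331,262.4),(347.4,248.6),(355.8,229.2),(273.7,251.7)],"scene":[(301.4,197.3),(290.7,188.8),(274.8,184.2),(256.3,183.6),(238.3,187.5),(304.4,206.6)]}
ds={n:get_image(n) for n in T}
angs=np.r_[np.arange(-2,3)*54/120.,-2*.45-.4]
def pts(p,z=66): 
    a=p[2]+angs;return np.c_[p[0]+120*np.cos(a),p[1]+120*np.sin(a),np.r_[[z]*5,60]]
for use in(["top"],["scene"],["top","scene"]):
    f=lambda p:np.concatenate([(proj(ds[n],pts(p))-T[n]).ravel() for n in use])
    r=least_squares(f,[550,-80,-2.3]);print(use,r.x,np.abs(r.fun).max());
    if use==["top"]: print(r.fun.reshape(-1,2).round(1)); print(pts(r.x).round(1))
b=lambda n,uv,z:back(ds[n],[uv],z)[0].round(1)
print("hatch",b("top",(309.2,221.2),60)); print("cap",b("top",(309.1,211.9),84),b("scene",(256.5,205.4),75));print("dropper",b("top",(282.9,185.3),110));print("standoff",b("top",(311.4,242.1),88),b("scene",(274,193.2),75))
E
```

```text
['top'] [561.15947102 -77.06451098  -2.69418725] 0.15133552008330753
[[ 0.  -0. ]
 [-0.1  0.1]
 [ 0.  -0. ]
 [-0.   0. ]
 [ 0.2 -0.1]
 [-0.   0. ]]
[[ 453.2  -24.6   66. ]
 [ 441.2  -76.8   66. ]
 [ 453.  -129.    66. ]
 [ 486.3 -170.9   66. ]
 [ 534.6 -194.1   66. ]
 [ 482.2   13.3   60. ]]
['scene'] [560.4413937  -74.97028472  -2.69307318] 0.9691861848393444
['top', 'scene'] [560.69199644 -76.34138909  -2.69396707] 0.8450962758769265
hatch [557.2 -77.7  60. ]
cap [578.6 -76.5  84. ] [577.6 -74.4  75. ]
dropper [642.5 -12.5 110. ]
standoff [503.6 -80.   88. ] [500.4 -82.4  75. ]
```

```bash
cat >> h.py <<'E'
C=np.array([560.9,-76.6]);A0=-2.694
def arc(s,r=120): # s mm along arc from clip3
    a=A0+s/120;return C+r*np.array([np.cos(a),np.sin(a)])
def rel(st,p): # world target mm -> tool m
    return (R.from_quat(st["ee_rot"]).inv().apply(np.array(p)-st["position"])/1000).round(4)
E
python3 - <<'E'
from h import *
s=arm.read_state();print(s["clock"],s["position"],R.from_quat(s["ee_rot"]).as_matrix().round(3))
d=arc(-156);print(d,rel(s,[*d,150]))
E
```

```text
0.9 [269.45615697 563.91390949 231.35348984] [[ 0.    -0.431 -0.902]
 [ 0.    -0.902  0.431]
 [-1.    -0.     0.   ]]
[481.91928284  13.74404417] [ 0.0813  0.4048 -0.4289]
```

Emit:
arm_command --rows '[{"dx": 0.005,"dy": 0.034,"dz": -0.036,"gripper": 1},{"dx": 0.01,"dy": 0.068,"dz": -0.072,"gripper": 1},{"dx": 0.015,"dy": 0.102,"dz": -0.108,"gripper": 1},{"dx": 0.02,"dy": 0.136,"dz": -0.144,"gripper": 1},{"dx": 0.025,"dy": 0.17,"dz": -0.18,"gripper": 1},{"dx": 0.03,"dy": 0.204,"dz": -0.216,"gripper": 1},{"dx": 0.035,"dy": 0.238,"dz": -0.252,"gripper": 1},{"dx": 0.04,"dy": 0.272,"dz": -0.288,"gripper": 1}]'

```text
validation failed for argument at $.ro...
```

```bash
python3 - <<'E'
from h import *
s=arm.read_state();print(s["clock"],s["position"],s["gripper_width"],R.from_quat(s["ee_rot"]).as_matrix().round(3),s["contact_force"])
d=arc(-156);print(d,rel(s,[*d,100]))
E
```

```text
0.9 [269.45615697 563.91390949 231.35348984] 85.46340450845736 [[ 0.    -0.431 -0.902]
 [ 0.    -0.902  0.431]
 [-1.    -0.     0.   ]] [-0.04389149 -0.47307562 -0.5721835 ]
[481.91928284  13.74404417] [ 0.1313  0.4048 -0.4289]
```

Emit:
arm_command --rows '[{"dx": 0.005,"dy": 0.034,"dz": -0.036,"wx": 0,"wy": 0,"wz": 0,"gripper": 1},{"dx": 0.01,"dy": 0.068,"dz": -0.072,"wx": 0,"wy": 0,"wz": 0,"gripper": 1},{"dx": 0.015,"dy": 0.102,"dz": -0.108,"wx": 0,"wy": 0,"wz": 0,"gripper": 1},{"dx": 0.02,"dy": 0.136,"dz": -0.144,"wx": 0,"wy": 0,"wz": 0,"gripper": 1},{"dx": 0.025,"dy": 0.17,"dz": -0.18,"wx": 0,"wy": 0,"wz": 0,"gripper": 1},{"dx": 0.03,"dy": 0.204,"dz": -0.216,"wx": 0,"wy": 0,"wz": 0,"gripper": 1},{"dx": 0.035,"dy": 0.238,"dz": -0.252,"wx": 0,"wy": 0,"wz": 0,"gripper": 1},{"dx": 0.04,"dy": 0.272,"dz": -0.288,"wx": 0,"wy": 0,"wz": 0,"gripper": 1}]'

```text
clock: 1.7
position: [412.4, 192.5, 191.6]
ee_rot: [0.69, -0.156, -0.689, -0.156]
contact_force: [1.7, -0.3, -0.2]
gripper_width: -0.2
```

```bash
python3 - <<'E'
from h import *
s=arm.read_state();print(s["clock"],s["position"],s["gripper_width"],R.from_quat(s["ee_rot"]).as_matrix().round(3),s["contact_force"])
d=arc(-156);print(d,rel(s,[*d,100]))
E
```

```text
1.7 [412.42715204 192.54176997 191.64978701] -0.2092474787867177 [[ 0.001 -0.43  -0.903]
 [ 0.001 -0.903  0.43 ]
 [-1.    -0.001 -0.001]] [ 1.69919628 -0.31600503 -0.15913737]
[481.91928284  13.74404417] [ 0.0916  0.1316 -0.1396]
```

Emit:
arm_command --rows '[{"dx": 0.02,"dy": 0.033,"dz": -0.035,"wx": 0,"wy": 0,"wz": 0,"gripper": 1},{"dx": 0.03,"dy": 0.066,"dz": -0.07,"wx": 0,"wy": 0,"wz": 0,"gripper": 1},{"dx": 0.045,"dy": 0.099,"dz": -0.105,"wx": 0,"wy": 0,"wz": 0,"gripper": 1},{"dx": 0.065,"dy": 0.1316,"dz": -0.1396,"wx": 0,"wy": 0,"wz": 0,"gripper": 1},{"dx": 0.085,"dy": 0.1316,"dz": -0.1396,"wx": 0,"wy": 0,"wz": 0,"gripper": 1},{"dx": 0.1,"dy": 0.1316,"dz": -0.1396,"wx": 0,"wy": 0,"wz": 0,"gripper": 1},{"dx": 0.1,"dy": 0.1316,"dz": -0.1396,"wx": 0,"wy": 0,"wz": 0,"gripper": 1},{"dx": 0.1,"dy": 0.1316,"dz": -0.1396,"wx": 0,"wy": 0,"wz": 0,"gripper": 1}]'

```text
clock: 2.5
position: [482.2, 13.9, 91.9]
ee_rot: [0.69, -0.156, -0.689, -0.156]
contact_force: [0.3, 0.3, 0.6]
gripper_width: -0.2
```

```bash
python3 - <<'E'
from h import *
import cv2
d=get_image("top");cv2.imwrite("pics/top1.png",cv2.resize(d["img"][150:300,220:400,::-1],None,fx=4,fy=4))
d=get_image("scene");cv2.imwrite("pics/scene1.png",cv2.resize(d["img"][140:260,200:350,::-1],None,fx=5,fy=5))
for i in range(1):
    s=arm.read_state();print(s["clock"],s["position"],s["contact_force"])
print(R.from_quat(s["ee_rot"]).as_matrix().round(4))
d=arc(-156);print(d,rel(s,[*d,70]))
E
```

```text
2.6 [482.67592709  14.35601927  92.66003054] [-0.44248932 -0.54417     0.59009031]
[[ 0.0033 -0.4295 -0.9031]
 [ 0.0014 -0.9031  0.4295]
 [-1.     -0.0027 -0.0024]]
[481.91928284  13.74404417] [0.0227 0.0009 0.0005]
```

View pics/top1.png

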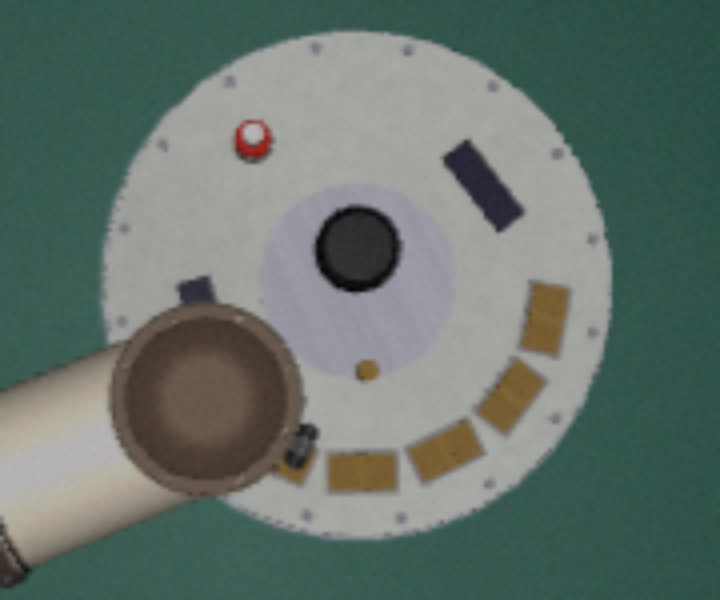

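View pics/scene1.png

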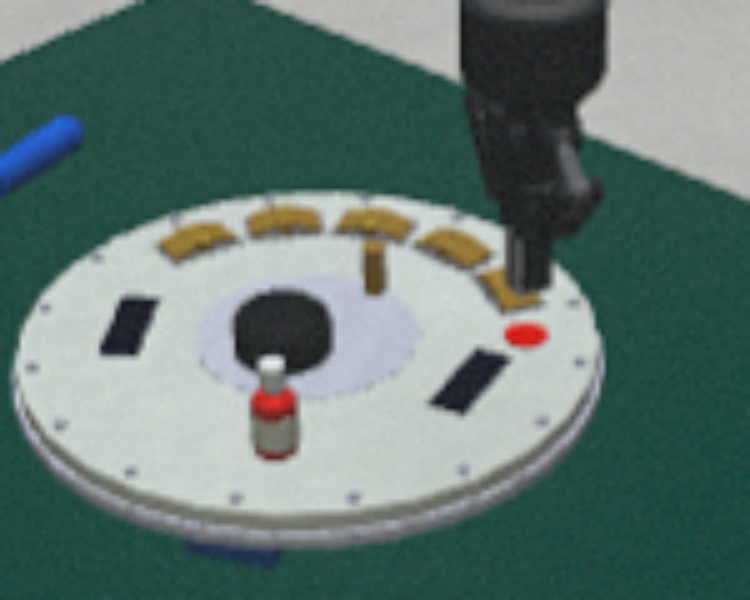

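The top view is mostly blocked by the wrist. The scene view shows the shut tips at about (305,198), above the red dot at (305,207), and clear of everything.

Emit:
arm_command --rows '[{"dx": 0.005,"dy": 0.0,"dz": 0.0,"wx": 0,"wy": 0,"wz": 0,"gripper": 1},{"dx": 0.01,"dy": 0.0005,"dz": 0.0,"wx": 0,"wy": 0,"wz": 0,"gripper": 1},{"dx": 0.015,"dy": 0.001,"dz": 0.0005,"wx": 0,"wy": 0,"wz": 0,"gripper": 1},{"dx": 0.02,"dy": 0.001,"dz": 0.0005,"wx": 0,"wy": 0,"wz": 0,"gripper": 1},{"dx": 0.0227,"dy": 0.001,"dz": 0.0005,"wx": 0,"wy": 0,"wz": 0,"gripper": 1},{"dx": 0.0227,"dy": 0.001,"dz": 0.0005,"wx": 0,"wy": 0,"wz": 0,"gripper": 1},{"dx": 0.0227,"dy": 0.001,"dz": 0.0005,"wx": 0,"wy": 0,"wz": 0,"gripper": 1},{"dx": 0.0227,"dy": 0.001,"dz": 0.0005,"wx": 0,"wy": 0,"wz": 0,"gripper": 1}]'

```text
clock: 3.4
position: [482.1, 13.7, 70.1]
ee_rot: [0.691, -0.155, -0.689, -0.156]
contact_force: [-0.2, -0.3, -0.3]
gripper_width: 0.2
```

```bash
python3 - <<'E'
from h import *
for i in range(12):
    s=arm.read_state();print(s["clock"],s["position"].round(2),s["contact_force"].round(2),R.from_quat(s["ee_rot"]).as_matrix()[:2,0].round(4))
    if i<11:get_image("top")
print(rel(s,[*arc(-156),70]))
E
```

```text
3.4 [482.05  13.74  70.1 ] [-0.24 -0.34 -0.28] [0.0037 0.0015]
3.45 [482.04  13.77  70.12] [1.09 1.39 0.28] [0.0037 0.0015]
3.5 [482.02  13.73  70.14] [-0.31  0.24 -0.29] [0.0037 0.0015]
3.55 [481.97  13.73  70.11] [ 1.21  0.31 -0.08] [0.0036 0.0015]
3.6 [481.98  13.73  70.13] [-0.33 -1.18 -0.01] [0.0037 0.0015]
3.65 [481.92  13.72  70.07] [0.54 0.78 1.27] [0.0035 0.0015]
3.7 [481.92  13.7   70.07] [-0.1   0.27  0.3 ] [0.0035 0.0015]
3.75 [481.9   13.72  70.02] [-0.27  0.1   0.31] [0.0034 0.0015]
3.8 [481.86  13.72  70.01] [-0.81 -0.4   1.2 ] [0.0034 0.0015]
3.85 [481.86  13.71  69.98] [ 0.35 -0.03 -0.2 ] [0.0033 0.0014]
3.9 [481.86  13.69  69.98] [-0.42 -0.2   0.23] [0.0033 0.0014]
3.95 [481.86  13.72  69.96] [-0.65  0.25 -0.7 ] [0.0033 0.0014]
[-0. -0. -0.]
```

```bash
cat >> h.py <<'E'
def plan(s0,s1,z):
    s=arm.read_state();p=s["position"];f=s["contact_force"]
    v=p[:2]-C;sc=120*((np.arctan2(v[1],v[0])-A0+np.pi)%(2*np.pi)-np.pi)
    print(s["clock"].__round__(2),p.round(2),"F",f.round(2),"s",sc.round(1),"r",np.hypot(*v).round(1),"tilt",R.from_quat(s["ee_rot"]).as_matrix()[:2,0].round(4))
    for k in range(1,9):
        print(k,rel(s,[*arc(s0+(s1-s0)*k/8),z]))
E
python3 -c "
from h import *
plan(-156,-156,63.8)"
```

```text
3.95 [481.86  13.72  69.96] F [-0.65  0.25 -0.7 ] s -155.9 r 120.0 tilt [0.0033 0.0014]
1 [ 0.0062 -0.     -0.    ]
2 [ 0.0062 -0.     -0.    ]
3 [ 0.0062 -0.     -0.    ]
4 [ 0.0062 -0.     -0.    ]
5 [ 0.0062 -0.     -0.    ]
6 [ 0.0062 -0.     -0.    ]
7 [ 0.0062 -0.     -0.    ]
8 [ 0.0062 -0.     -0.    ]
```

Emit:
arm_command --rows '[{"dx": 0.001,"dy": 0,"dz": 0,"wx": 0,"wy": 0,"wz": 0,"gripper": 1},{"dx": 0.002,"dy": 0,"dz": 0,"wx": 0,"wy": 0,"wz": 0,"gripper": 1},{"dx": 0.003,"dy": 0,"dz": 0,"wx": 0,"wy": 0,"wz": 0,"gripper": 1},{"dx": 0.004,"dy": 0,"dz": 0,"wx": 0,"wy": 0,"wz": 0,"gripper": 1},{"dx": 0.005,"dy": 0,"dz": 0,"wx": 0,"wy": 0,"wz": 0,"gripper": 1},{"dx": 0.0062,"dy": 0,"dz": 0,"wx": 0,"wy": 0,"wz": 0,"gripper": 1},{"dx": 0.0062,"dy": 0,"dz": 0,"wx": 0,"wy": 0,"wz": 0,"gripper": 1},{"dx": 0.0062,"dy": 0,"dz": 0,"wx": 0,"wy": 0,"wz": 0,"gripper": 1}]'

```text
clock: 4.75
position: [481.9, 13.7, 63.7]
ee_rot: [0.691, -0.155, -0.689, -0.156]
contact_force: [-0.0, -0.4, 0.2]
gripper_width: -0.1
```

```bash
python3 - <<'E'
from h import *
d=get_image("scene");cv2.imwrite("pics/scene2.png",cv2.resize(d["img"][160:240,240:340,::-1],None,fx=8,fy=7))
print(proj(d,[*arc(-156),63.8]))
plan(-156,-128,63.8)
E
```

```text
[[304.24742082 206.28090119]]
4.8 [481.9   13.72  63.76] F [ 0.47 -0.19  0.26] s -156.0 r 120.0 tilt [0.0033 0.0014]
1 [-0.      0.0032  0.0013]
2 [-0.0001  0.0065  0.0026]
3 [-0.0001  0.0098  0.0037]
4 [-0.0001  0.0131  0.0048]
5 [-0.0001  0.0165  0.0058]
6 [-0.0001  0.0199  0.0066]
7 [-0.0001  0.0233  0.0074]
8 [-0.0001  0.0267  0.008 ]
```

View pics/scene2.png

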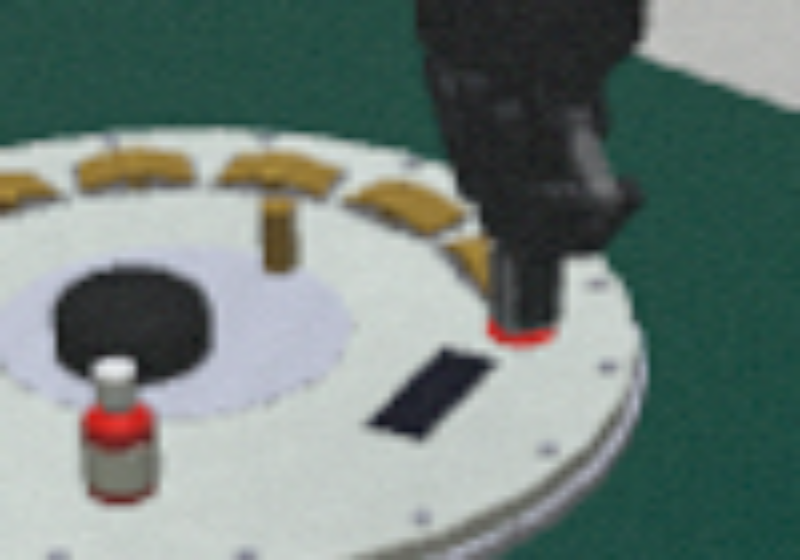

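The tips sit just above the red dot, in line with the row, so I'll start the sweep.

Emit:
arm_command --rows '[{"dx": 0,"dy": 0.0032,"dz": 0.0013,"wx": 0,"wy": 0,"wz": 0,"gripper": 1},{"dx": -0.0001,"dy": 0.0065,"dz": 0.0026,"wx": 0,"wy": 0,"wz": 0,"gripper": 1},{"dx": -0.0001,"dy": 0.0098,"dz": 0.0037,"wx": 0,"wy": 0,"wz": 0,"gripper": 1},{"dx": -0.0001,"dy": 0.0131,"dz": 0.0048,"wx": 0,"wy": 0,"wz": 0,"gripper": 1},{"dx": -0.0001,"dy": 0.0165,"dz": 0.0058,"wx": 0,"wy": 0,"wz": 0,"gripper": 1},{"dx": -0.0001,"dy": 0.0199,"dz": 0.0066,"wx": 0,"wy": 0,"wz": 0,"gripper": 1},{"dx": -0.0001,"dy": 0.0233,"dz": 0.0074,"wx": 0,"wy": 0,"wz": 0,"gripper": 1},{"dx": -0.0001,"dy": 0.0267,"dz": 0.008,"wx": 0,"wy": 0,"wz": 0,"gripper": 1}]'

```text
clock: 5.6
position: [463.8, -6.8, 64.1]
ee_rot: [0.691, -0.154, -0.688, -0.157]
contact_force: [1.3, 2.5, 2.1]
gripper_width: 0.1
```

```bash
python3 -c "
from h import *
plan(-128,-108,63.7)"
```

```text
5.6 [463.85  -6.85  64.1 ] F [1.26 2.54 2.14] s -128.5 r 119.5 tilt [0.0053 0.0021]
1 [0.0004 0.0029 0.001 ]
2 [0.0004 0.0053 0.0013]
3 [0.0004 0.0078 0.0016]
4 [0.0004 0.0103 0.0019]
5 [0.0003 0.0128 0.0021]
6 [0.0003 0.0153 0.0023]
7 [0.0003 0.0178 0.0023]
8 [0.0003 0.0203 0.0024]
```

Emit:
arm_command --rows '[{"dx": 0.0005,"dy": 0.0029,"dz": 0.001,"wx": 0,"wy": 0,"wz": 0,"gripper": 1},{"dx": 0.0005,"dy": 0.0053,"dz": 0.0013,"wx": 0,"wy": 0,"wz": 0,"gripper": 1},{"dx": 0.0006,"dy": 0.0078,"dz": 0.0016,"wx": 0,"wy": 0,"wz": 0,"gripper": 1},{"dx": 0.0006,"dy": 0.0103,"dz": 0.0019,"wx": 0,"wy": 0,"wz": 0,"gripper": 1},{"dx": 0.0007,"dy": 0.0128,"dz": 0.0021,"wx": 0,"wy": 0,"wz": 0,"gripper": 1},{"dx": 0.0007,"dy": 0.0153,"dz": 0.0023,"wx": 0,"wy": 0,"wz": 0,"gripper": 1},{"dx": 0.0007,"dy": 0.0178,"dz": 0.0023,"wx": 0,"wy": 0,"wz": 0,"gripper": 1},{"dx": 0.0007,"dy": 0.0203,"dz": 0.0024,"wx": 0,"wy": 0,"wz": 0,"gripper": 1}]'

```text
clock: 6.4
position: [452.9, -24.4, 63.4]
ee_rot: [0.691, -0.155, -0.688, -0.157]
contact_force: [0.4, 2.4, 4.6]
gripper_width: 0.1
```

```bash
python3 -c "
from h import *
plan(-108,-84,63.3)"
```

```text
6.4 [452.9  -24.41  63.42] F [0.4  2.42 4.61] s -107.7 r 120.0 tilt [0.0053 0.0019]
1 [0.0001 0.0027 0.    ]
2 [ 0.0001  0.0057 -0.0001]
3 [ 0.0001  0.0087 -0.0002]
4 [ 0.0001  0.0117 -0.0004]
5 [ 0.0001  0.0147 -0.0008]
6 [ 0.0001  0.0177 -0.0011]
7 [ 0.      0.0206 -0.0016]
8 [ 0.      0.0236 -0.0021]
```

Clip 1 is home: the tips are at z 63.4, below the 64.5 home crown, with 4.6 N on them.

Emit:
arm_command --rows '[{"dx": 0,"dy": 0.0027,"dz": 0,"wx": 0,"wy": 0,"wz": 0,"gripper": 1},{"dx": 0,"dy": 0.0057,"dz": -0.0001,"wx": 0,"wy": 0,"wz": 0,"gripper": 1},{"dx": -0.0001,"dy": 0.0087,"dz": -0.0002,"wx": 0,"wy": 0,"wz": 0,"gripper": 1},{"dx": -0.0002,"dy": 0.0117,"dz": -0.0004,"wx": 0,"wy": 0,"wz": 0,"gripper": 1},{"dx": -0.0003,"dy": 0.0147,"dz": -0.0008,"wx": 0,"wy": 0,"wz": 0,"gripper": 1},{"dx": -0.0003,"dy": 0.0177,"dz": -0.0011,"wx": 0,"wy": 0,"wz": 0,"gripper": 1},{"dx": -0.0004,"dy": 0.0206,"dz": -0.0016,"wx": 0,"wy": 0,"wz": 0,"gripper": 1},{"dx": -0.0004,"dy": 0.0236,"dz": -0.0021,"wx": 0,"wy": 0,"wz": 0,"gripper": 1}]'

```text
clock: 7.2
position: [443.7, -47.2, 63.2]
ee_rot: [0.691, -0.155, -0.689, -0.156]
contact_force: [-0.2, 0.1, -0.2]
gripper_width: 0.3
```

```bash
python3 -c "
from h import *
plan(-84,-54,63.3)"
```

```text
7.2 [443.67 -47.2   63.24] F [-0.18  0.1  -0.24] s -83.2 r 120.9 tilt [0.0032 0.0015]
1 [-0.0001  0.0027 -0.0015]
2 [-0.0001  0.0064 -0.0023]
3 [-0.0001  0.01   -0.0033]
4 [-0.0001  0.0136 -0.0045]
5 [-0.0001  0.0171 -0.0057]
6 [-0.0001  0.0206 -0.007 ]
7 [-0.0001  0.0241 -0.0085]
8 [-0.0001  0.0275 -0.01  ]
```

Emit:
arm_command --rows '[{"dx": -0.0006,"dy": 0.0027,"dz": -0.0015,"wx": 0,"wy": 0,"wz": 0,"gripper": 1},{"dx": -0.0005,"dy": 0.0064,"dz": -0.0023,"wx": 0,"wy": 0,"wz": 0,"gripper": 1},{"dx": -0.0004,"dy": 0.01,"dz": -0.0033,"wx": 0,"wy": 0,"wz": 0,"gripper": 1},{"dx": -0.0002,"dy": 0.0136,"dz": -0.0045,"wx": 0,"wy": 0,"wz": 0,"gripper": 1},{"dx": 0,"dy": 0.0171,"dz": -0.0057,"wx": 0,"wy": 0,"wz": 0,"gripper": 1},{"dx": 0.0001,"dy": 0.0206,"dz": -0.007,"wx": 0,"wy": 0,"wz": 0,"gripper": 1},{"dx": 0.0002,"dy": 0.0241,"dz": -0.0085,"wx": 0,"wy": 0,"wz": 0,"gripper": 1},{"dx": 0.0002,"dy": 0.0275,"dz": -0.01,"wx": 0,"wy": 0,"wz": 0,"gripper": 1}]'

```text
clock: 8.0
position: [441.2, -76.6, 63.2]
ee_rot: [0.691, -0.155, -0.689, -0.156]
contact_force: [0.1, 2.6, 3.8]
gripper_width: -0.5
```

```bash
python3 -c "
from h import *
plan(-54,-30,63.7)"
```

```text
8.0 [441.21 -76.59  63.22] F [0.1  2.64 3.83] s -53.7 r 119.7 tilt [0.004  0.0015]
1 [-0.0005  0.0026 -0.0009]
2 [-0.0005  0.0052 -0.0023]
3 [-0.0005  0.0079 -0.0037]
4 [-0.0005  0.0105 -0.0053]
5 [-0.0005  0.013  -0.0068]
6 [-0.0005  0.0155 -0.0085]
7 [-0.0005  0.018  -0.0102]
8 [-0.0005  0.0204 -0.0119]
```

Clip 2 is home: z 63.2, 3.8 N.

Emit:
arm_command --rows '[{"dx": 0,"dy": 0.0026,"dz": -0.0009,"wx": 0,"wy": 0,"wz": 0,"gripper": 1},{"dx": -0.0001,"dy": 0.0052,"dz": -0.0023,"wx": 0,"wy": 0,"wz": 0,"gripper": 1},{"dx": -0.0003,"dy": 0.0079,"dz": -0.0037,"wx": 0,"wy": 0,"wz": 0,"gripper": 1},{"dx": -0.0004,"dy": 0.0105,"dz": -0.0053,"wx": 0,"wy": 0,"wz": 0,"gripper": 1},{"dx": -0.0005,"dy": 0.013,"dz": -0.0068,"wx": 0,"wy": 0,"wz": 0,"gripper": 1},{"dx": -0.0006,"dy": 0.0155,"dz": -0.0085,"wx": 0,"wy": 0,"wz": 0,"gripper": 1},{"dx": -0.0006,"dy": 0.018,"dz": -0.0102,"wx": 0,"wy": 0,"wz": 0,"gripper": 1},{"dx": -0.0006,"dy": 0.0204,"dz": -0.0119,"wx": 0,"wy": 0,"wz": 0,"gripper": 1}]'

```text
clock: 8.8
position: [442.5, -100.6, 63.3]
ee_rot: [0.69, -0.155, -0.689, -0.156]
contact_force: [-0.5, 0.5, 0.2]
gripper_width: -0.1
```

```bash
python3 -c "
from h import *
plan(-30,0,63.4)"
```

```text
8.8 [ 442.51 -100.58   63.3 ] F [-0.48  0.46  0.19] s -29.7 r 120.8 tilt [0.0023 0.0013]
1 [-0.0001  0.0023 -0.0028]
2 [-0.0001  0.0052 -0.0051]
3 [-0.0001  0.008  -0.0076]
4 [-0.0001  0.0107 -0.0102]
5 [-0.0001  0.0134 -0.0128]
6 [-0.0001  0.016  -0.0155]
7 [-0.0001  0.0184 -0.0184]
8 [-0.0001  0.0209 -0.0212]
```

Emit:
arm_command --rows '[{"dx": -0.0005,"dy": 0.0023,"dz": -0.0028,"wx": 0,"wy": 0,"wz": 0,"gripper": 1},{"dx": -0.0005,"dy": 0.0052,"dz": -0.0051,"wx": 0,"wy": 0,"wz": 0,"gripper": 1},{"dx": -0.0003,"dy": 0.008,"dz": -0.0076,"wx": 0,"wy": 0,"wz": 0,"gripper": 1},{"dx": -0.0001,"dy": 0.0107,"dz": -0.0102,"wx": 0,"wy": 0,"wz": 0,"gripper": 1},{"dx": 0,"dy": 0.0134,"dz": -0.0128,"wx": 0,"wy": 0,"wz": 0,"gripper": 1},{"dx": 0.0001,"dy": 0.016,"dz": -0.0155,"wx": 0,"wy": 0,"wz": 0,"gripper": 1},{"dx": 0.0002,"dy": 0.0184,"dz": -0.0184,"wx": 0,"wy": 0,"wz": 0,"gripper": 1},{"dx": 0.0002,"dy": 0.0209,"dz": -0.0212,"wx": 0,"wy": 0,"wz": 0,"gripper": 1}]'

```text
clock: 9.6
position: [453.0, -128.9, 63.3]
ee_rot: [0.691, -0.155, -0.689, -0.156]
contact_force: [-1.1, 1.8, 4.4]
gripper_width: -0.0
```

```bash
python3 -c "
from h import *
plan(0,24,63.7)"
```

```text
9.6 [ 453.02 -128.86   63.29] F [-1.1   1.84  4.45] s 0.4 r 119.9 tilt [0.0028 0.0012]
1 [-0.0004  0.0017 -0.0019]
2 [-0.0004  0.0035 -0.0044]
3 [-0.0004  0.0052 -0.0068]
4 [-0.0004  0.0069 -0.0093]
5 [-0.0004  0.0085 -0.0118]
6 [-0.0004  0.0101 -0.0144]
7 [-0.0004  0.0115 -0.017 ]
8 [-0.0004  0.0129 -0.0196]
```

Clip 3 is home: z 63.3, 4.4 N.

Emit:
arm_command --rows '[{"dx": 0,"dy": 0.0017,"dz": -0.0019,"wx": 0,"wy": 0,"wz": 0,"gripper": 1},{"dx": -0.0001,"dy": 0.0035,"dz": -0.0044,"wx": 0,"wy": 0,"wz": 0,"gripper": 1},{"dx": -0.0003,"dy": 0.0052,"dz": -0.0068,"wx": 0,"wy": 0,"wz": 0,"gripper": 1},{"dx": -0.0004,"dy": 0.0069,"dz": -0.0093,"wx": 0,"wy": 0,"wz": 0,"gripper": 1},{"dx": -0.0005,"dy": 0.0085,"dz": -0.0118,"wx": 0,"wy": 0,"wz": 0,"gripper": 1},{"dx": -0.0006,"dy": 0.0101,"dz": -0.0144,"wx": 0,"wy": 0,"wz": 0,"gripper": 1},{"dx": -0.0006,"dy": 0.0115,"dz": -0.017,"wx": 0,"wy": 0,"wz": 0,"gripper": 1},{"dx": -0.0006,"dy": 0.0129,"dz": -0.0196,"wx": 0,"wy": 0,"wz": 0,"gripper": 1}]'

```text
clock: 10.4
position: [465.2, -149.3, 63.6]
ee_rot: [0.69, -0.155, -0.689, -0.156]
contact_force: [-0.1, 0.4, 0.1]
gripper_width: 0.4
```

```bash
python3 -c "
from h import *
plan(24,54,63.4)"
```

```text
10.4 [ 465.22 -149.32   63.57] F [-0.08  0.43  0.14] s 24.3 r 120.2 tilt [0.0025 0.0011]
1 [ 0.0002  0.0014 -0.0032]
2 [ 0.0002  0.003  -0.0066]
3 [ 0.0002  0.0044 -0.01  ]
4 [ 0.0002  0.0058 -0.0135]
5 [ 0.0002  0.007  -0.0171]
6 [ 0.0002  0.0082 -0.0207]
7 [ 0.0002  0.0092 -0.0243]
8 [ 0.0002  0.0101 -0.0279]
```

Emit:
arm_command --rows '[{"dx": -0.0001,"dy": 0.0014,"dz": -0.0032,"wx": 0,"wy": 0,"wz": 0,"gripper": 1},{"dx": 0,"dy": 0.003,"dz": -0.0066,"wx": 0,"wy": 0,"wz": 0,"gripper": 1},{"dx": 0.0001,"dy": 0.0044,"dz": -0.01,"wx": 0,"wy": 0,"wz": 0,"gripper": 1},{"dx": 0.0002,"dy": 0.0058,"dz": -0.0135,"wx": 0,"wy": 0,"wz": 0,"gripper": 1},{"dx": 0.0003,"dy": 0.007,"dz": -0.0171,"wx": 0,"wy": 0,"wz": 0,"gripper": 1},{"dx": 0.0005,"dy": 0.0082,"dz": -0.0207,"wx": 0,"wy": 0,"wz": 0,"gripper": 1},{"dx": 0.0005,"dy": 0.0092,"dz": -0.0243,"wx": 0,"wy": 0,"wz": 0,"gripper": 1},{"dx": 0.0005,"dy": 0.0101,"dz": -0.0279,"wx": 0,"wy": 0,"wz": 0,"gripper": 1}]'

```text
clock: 11.2
position: [486.5, -170.7, 63.4]
ee_rot: [0.691, -0.155, -0.689, -0.156]
contact_force: [-2.3, 3.6, 3.4]
gripper_width: -0.1
```

```bash
python3 -c "
from h import *
plan(54,78,63.7)"
```

```text
11.2 [ 486.53 -170.66   63.36] F [-2.34  3.64  3.41] s 54.5 r 119.9 tilt [0.003 0.001]
1 [-0.0003  0.0006 -0.0024]
2 [-0.0003  0.0012 -0.0054]
3 [-0.0003  0.0017 -0.0083]
4 [-0.0003  0.0021 -0.0113]
5 [-0.0003  0.0025 -0.0143]
6 [-0.0003  0.0027 -0.0173]
7 [-0.0003  0.0029 -0.0203]
8 [-0.0003  0.0031 -0.0232]
```

Clip 4 is home: z 63.4, 3.4 N.

Emit:
arm_command --rows '[{"dx": 0,"dy": 0.0006,"dz": -0.0024,"wx": 0,"wy": 0,"wz": 0,"gripper": 1},{"dx": -0.0001,"dy": 0.0012,"dz": -0.0054,"wx": 0,"wy": 0,"wz": 0,"gripper": 1},{"dx": -0.0002,"dy": 0.0017,"dz": -0.0083,"wx": 0,"wy": 0,"wz": 0,"gripper": 1},{"dx": -0.0003,"dy": 0.0021,"dz": -0.0113,"wx": 0,"wy": 0,"wz": 0,"gripper": 1},{"dx": -0.0004,"dy": 0.0025,"dz": -0.0143,"wx": 0,"wy": 0,"wz": 0,"gripper": 1},{"dx": -0.0005,"dy": 0.0027,"dz": -0.0173,"wx": 0,"wy": 0,"wz": 0,"gripper": 1},{"dx": -0.0005,"dy": 0.0029,"dz": -0.0203,"wx": 0,"wy": 0,"wz": 0,"gripper": 1},{"dx": -0.0005,"dy": 0.0031,"dz": -0.0232,"wx": 0,"wy": 0,"wz": 0,"gripper": 1}]'

```text
clock: 12.0
position: [506.5, -183.6, 63.6]
ee_rot: [0.691, -0.155, -0.689, -0.156]
contact_force: [1.0, 0.0, -0.0]
gripper_width: -0.2
```

```bash
python3 -c "
from h import *
plan(78,108,63.4)"
```

```text
12.0 [ 506.54 -183.61   63.64] F [ 0.96  0.   -0.04] s 78.4 r 120.0 tilt [0.0031 0.001 ]
1 [ 0.0002  0.     -0.0034]
2 [ 0.0003 -0.0001 -0.0071]
3 [ 0.0003 -0.0002 -0.0109]
4 [ 0.0003 -0.0005 -0.0146]
5 [ 0.0003 -0.001  -0.0183]
6 [ 0.0003 -0.0015 -0.022 ]
7 [ 0.0003 -0.0021 -0.0257]
8 [ 0.0003 -0.0029 -0.0294]
```

Emit:
arm_command --rows '[{"dx": 0,"dy": 0,"dz": -0.0034,"wx": 0,"wy": 0,"wz": 0,"gripper": 1},{"dx": 0,"dy": -0.0001,"dz": -0.0071,"wx": 0,"wy": 0,"wz": 0,"gripper": 1},{"dx": 0.0001,"dy": -0.0002,"dz": -0.0109,"wx": 0,"wy": 0,"wz": 0,"gripper": 1},{"dx": 0.0003,"dy": -0.0005,"dz": -0.0146,"wx": 0,"wy": 0,"wz": 0,"gripper": 1},{"dx": 0.0004,"dy": -0.001,"dz": -0.0183,"wx": 0,"wy": 0,"wz": 0,"gripper": 1},{"dx": 0.0006,"dy": -0.0015,"dz": -0.022,"wx": 0,"wy": 0,"wz": 0,"gripper": 1},{"dx": 0.0006,"dy": -0.0021,"dz": -0.0257,"wx": 0,"wy": 0,"wz": 0,"gripper": 1},{"dx": 0.0006,"dy": -0.0029,"dz": -0.0294,"wx": 0,"wy": 0,"wz": 0,"gripper": 1}]'

```text
clock: 12.8
position: [534.9, -193.8, 63.4]
ee_rot: [0.691, -0.155, -0.688, -0.156]
contact_force: [-1.8, 0.8, 4.1]
gripper_width: -0.2
```

```bash
python3 -c "
from h import *
plan(108,124,63.5)"
```

```text
12.8 [ 534.92 -193.78   63.43] F [-1.83  0.83  4.13] s 108.6 r 120.0 tilt [0.0038 0.0007]
1 [-0.0001 -0.0003 -0.0014]
2 [-0.0001 -0.0008 -0.0033]
3 [-0.     -0.0014 -0.0052]
4 [-0.     -0.0019 -0.0071]
5 [-0.     -0.0025 -0.0091]
6 [-0.     -0.0031 -0.011 ]
7 [-0.     -0.0037 -0.0129]
8 [-0.     -0.0044 -0.0147]
```

Clip 5 is home: z 63.4, 4.1 N. I'll slide off it a little, then lift.

Emit:
arm_command --rows '[{"dx": 0,"dy": -0.0014,"dz": -0.0052,"wx": 0,"wy": 0,"wz": 0,"gripper": 1},{"dx": 0,"dy": -0.0025,"dz": -0.0091,"wx": 0,"wy": 0,"wz": 0,"gripper": 1},{"dx": -0.001,"dy": -0.0037,"dz": -0.0129,"wx": 0,"wy": 0,"wz": 0,"gripper": 1},{"dx": -0.008,"dy": -0.0044,"dz": -0.0147,"wx": 0,"wy": 0,"wz": 0,"gripper": 1},{"dx": -0.025,"dy": -0.0044,"dz": -0.0147,"wx": 0,"wy": 0,"wz": 0,"gripper": 1},{"dx": -0.05,"dy": -0.0044,"dz": -0.0147,"wx": 0,"wy": 0,"wz": 0,"gripper": 1},{"dx": -0.085,"dy": -0.0044,"dz": -0.0147,"wx": 0,"wy": 0,"wz": 0,"gripper": 1},{"dx": -0.12,"dy": -0.0044,"dz": -0.0147,"wx": 0,"wy": 0,"wz": 0,"gripper": 1}]'

```text
clock: 13.6
position: [550.1, -196.2, 184.7]
ee_rot: [0.691, -0.155, -0.688, -0.156]
contact_force: [0.6, -0.5, -0.5]
gripper_width: -0.2
```

```bash
python3 -c "
from h import *
s=arm.read_state();print(s['position'],s['contact_force'],rel(s,[380,-300,220]))"
```

```text
[ 550.06872579 -196.15902987  184.65633001] [ 0.64254138 -0.46069774 -0.50595025] [-0.0362  0.1667  0.1088]
```

Emit:
arm_command --rows '[{"dx": -0.01,"dy": 0.028,"dz": 0.018,"wx": 0,"wy": 0,"wz": 0,"gripper": 1},{"dx": -0.02,"dy": 0.056,"dz": 0.036,"wx": 0,"wy": 0,"wz": 0,"gripper": 1},{"dx": -0.036,"dy": 0.084,"dz": 0.054,"wx": 0,"wy": 0,"wz": 0,"gripper": 1},{"dx": -0.036,"dy": 0.112,"dz": 0.072,"wx": 0,"wy": 0,"wz": 0,"gripper": 1},{"dx": -0.036,"dy": 0.14,"dz": 0.09,"wx": 0,"wy": 0,"wz": 0,"gripper": 1},{"dx": -0.036,"dy": 0.166,"dz": 0.108,"wx": 0,"wy": 0,"wz": 0,"gripper": 1},{"dx": -0.036,"dy": 0.166,"dz": 0.108,"wx": 0,"wy": 0,"wz": 0,"gripper": 1},{"dx": -0.036,"dy": 0.166,"dz": 0.108,"wx": 0,"wy": 0,"wz": 0,"gripper": 1}]'

```text
clock: 14.4
position: [381.3, -300.2, 220.4]
ee_rot: [0.692, -0.156, -0.687, -0.157]
contact_force: [-0.4, 0.9, 0.5]
gripper_width: -0.2
```

```bash
python3 - <<'E'
from h import *
d=get_image("top");t=d["img"][150:300,220:400,::-1]
e=get_image("scene");s=e["img"][160:240,190:340,::-1]
cv2.imwrite("pics/top3.png",cv2.resize(t,None,fx=4,fy=4));cv2.imwrite("pics/scene3.png",cv2.resize(s,None,fx=5,fy=5))
print(arm.read_state()["position"])
E
```

```text
[ 382.00331162 -299.70055838  220.04691325]
```

View pics/top3.png

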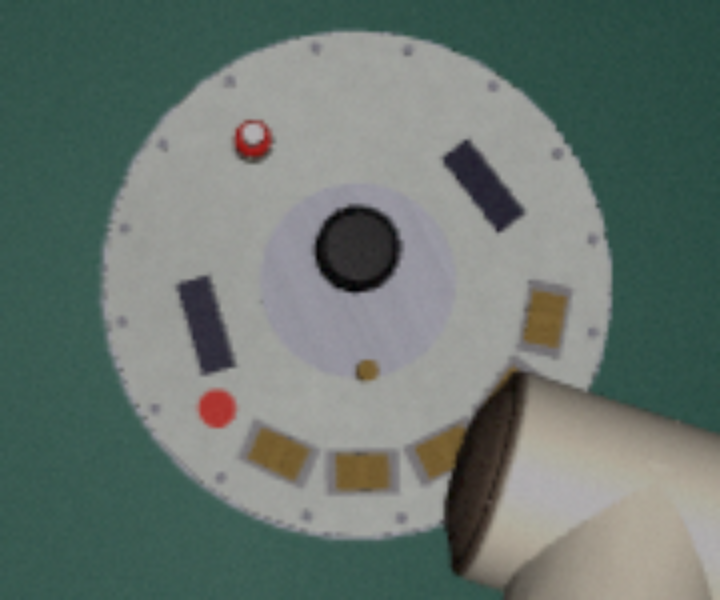

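View pics/scene3.png

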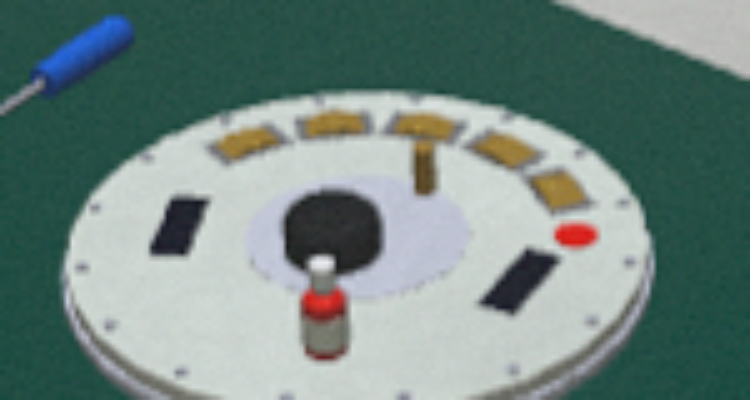

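The scene view shows all five clips sunk into their recesses, from (249,143) to (560,188) in the crop. The standoff, cap and dropper have not moved, and the arm is clear. I'll hand the job in.

```bash
python3 -c "
from bench import arm
print(arm.job_done())"
```

```text
the job is handed in; nothing more can be done
None
```

I pressed all five clips home in one pass with the gripper shut, starting at the red dot, then lifted clear and handed the job in at about 14.5 s. No verdict was reported.

- **Clips:** At each crown, in order 1 to 5, the fingertips read 63.2–63.4 mm. A home crown stands at 64.5 mm, so each clip was at its stop and into its cushion. The upward force there was 3.4–4.6 N. In the last scene picture all five clips look sunk evenly into their recesses. The arm hid part of clips 3 and 4 in the top picture.
- **Force:** The highest reading I saw was about 5.5 N in total, against the 30 N limit. I only read the force at the end of each 0.8 s call, so I did not see any peaks in between.
- **Loose things:** The cap, standoff and dropper look unmoved compared with the first pictures. I only judged this by eye. I did not check the bottles, cup or screwdriver up close, but the arm never went near them at low height.
- **Arm at the end:** It was 220 mm above the bench and touching nothing.

One thing did not go as planned: the first move call was refused because I left out the turn values. Nothing moved, and I sent it again.

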